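Cuvette held in the photometer beam

TASK

Open the photometer's light path by drawing the dark shutter by its red handle all the way back to its stop, on the robot's side. Then pick the blue-stoppered cuvette out of the tray, gripping it by its two white frosted walls only (the fingers must never press on the clear walls), and hold it upright midway between the lamp and detector heads, its centre in the beam and its clear walls facing the two heads. Do not knock it against the bench and leave everything else where it is; finish while still holding the cuvette there, in the air and still.

Things in the scene. Friction and masses are not known exactly. Their poses are not given: they have to be found in the camera images.
- beam (a point): the middle of the photometer's light path, 80 mm above the table, midway between the two heads' faces (gap between their lens rings 90 mm). Its y axis runs along the beam towards the cream lamp head, its x axis level across the beam, z up; the shutter opens towards its -x, roughly towards the robot
- shutter_grip (a point): centre of the shutter's red handle, a tab 14 mm thick along the beam (y of beam), 26 mm along the track (x), 40 mm tall, top 150 mm above the table; same axes as beam. Below it hangs a black blade 44 mm wide (x) and 5 mm thick in the light path, on a 44 x 36 mm carriage
- shutter (a joint): how far the shutter is open, in m: 0 = closed, blade across the beam; 0.12 = at its open stop, 120 mm towards -x of beam. Slides with about 1.5 N of friction and stays where left
- cuvette_mid (a point): the cuvette with the BLUE stopper, loose, about 80 g, standing in one of the tray's three compartments; 30 x 30 x 70 mm (80 mm tall with the stopper). Point: 35 mm above its underside, on its axis (z up); its frosted white walls face along its own +x and -x, its clear walls (faint blue-green glass tint) along +y and -y; the same after a half turn
- cuvette: the same blue-stoppered cuvette; origin at the centre of its underside, same axes. Its parts cuvette_c0 and cuvette_c1 are the frosted walls, cuvette_c2 and cuvette_c3 the clear ones
- bench: the fixed photometer bench; origin on the table below beam, same axes. The heads are blocks at y = 50 to 120 mm (cream lamp head) and -50 to -120 mm (grey detector head), 70 mm wide in x, tops 105 mm above the table with a black line over the beam. Base plate 15 mm thick, 120 (x) x 250 (y) mm, with a 70 mm wide tongue to x = -180 mm under the shutter's track
- tray: dark grey tray, fixed, 85 (x) x 240 (y) x 14 mm tall, in three compartments along y with walls 4 mm thick as tall as the tray; origin at the centre of its underside. The floor that the cuvettes stand on is 4 mm above the table
- cuvette_red_mid (a point): bystander: a cuvette with a RED stopper, in the tray; 30 x 30 x 70 mm (80 mm tall with the stopper). Point: 35 mm above its underside, on its axis (z up); its frosted white walls face along its own +x and -x, its clear walls (faint blue-green glass tint) along +y and -y; the same after a half turn
- cuvette_yellow_mid (a point): bystander: a cuvette with a YELLOW stopper, in the tray; 30 x 30 x 70 mm (80 mm tall with the stopper). Point: 35 mm above its underside, on its axis (z up); its frosted white walls face along its own +x and -x, its clear walls (faint blue-green glass tint) along +y and -y; the same after a half turn
- bottle: bystander: amber bottle, 60 mm across, 130 mm tall; origin under its centre
- beaker: bystander: glass beaker, 70 mm across, 85 mm tall; origin under its centre
- screwdriver: bystander: screwdriver with an orange handle, 170 mm long, lying on the table; origin on its underside
- tip_box: bystander: blue box with a clear top, 85 x 120 x 64 mm; origin under its centre
- forceps_case: bystander: flat white case, 140 x 35 x 18 mm; origin under its centre

How it is judged:
By the outcome, as a careful person would: the job done as asked, in the order asked, and still so for the second after the job is handed in, while the arm keeps its last pose, push and grip.
It also fails if it takes over 59 s, if anything falls off the work surface, if the arm or the gripper's body presses on something with over 40 N, if the wrist force passes 120 N, or if a joint passes its speed limit or range.

ROBOT

A 7-joint arm with a two-finger parallel gripper is mounted at the origin on the work surface. World frame = base frame: x ahead of the robot, y to its left, z up, the work surface at z = 0. Lengths are in m, angles in rad, forces in N, time in s.
With the tool pointing down it reaches from about 0.425 to 0.925 m from the base axis. Payload 6.8 kg.
Tool frame: the origin (TCP) lies at the very end of the fingers, on their centre line; the grasp point (between the pads) lies 19 mm behind it; z points along the fingers, y is the line along which they close (so a half turn about z gives the same grasp; the last joint's range is limited). The gripper opens to 85 mm and grips with 20 to 120 N. Pads are 22 mm wide; open, the fingers measure 114 mm over their backs; the gripper's body (76 mm by 85 mm) begins 54 mm behind the grasp point. The pads swing forward as they close: fully open they stand 13 mm farther back than shut.
Start: joints at [1.197, 0.477, 0.022, 1.555, -0.011, 1.109, -0.083], TCP at [0.177, -0.651, 0.231] pointing down, gripper open.
Joint ranges: [-2.96, 2.96], [-0.34, 2.1], [-1.41, 1.46], [0.24, 2.44], [-1.37, 4.51], [0.17, 1.92], [-2.96, 2.96]. Speed limits (rad/s): [2.39, 2.39, 3.14, 3.14, 3.14, 3.14, 3.14].

INTERFACE

Orientations are given as a unit quaternion [w, x, y, z].
In Python, from station import telemetry, viewer, job, search_frame, cut_out gives the robot as it stands. The module is installed in compiled form; this text tells all that it offers.
- The arm moves only by the shell command python3 -m crank 'ROWS' [FORCE]. ROWS is JSON, a list of rows, each an object with "delta_rot": the turn, a rotation vector about the tool's x, y, z in degrees, a list of three; "xyz": the shift along the tool's x, y, z in m, a list of three; "fingers": the gripper command: -1 is fully open, 1 is shut, values between are in proportion. In form: [{"delta_rot": [ax, ay, az], "xyz": [dx, dy, dz], "fingers": fingers}, ...]. A call has 1 to 10 rows; each row is the pose to reach, as a shift and turn from the pose commanded when the call began, along the tool's axes at that moment; what a row does not reach only later rows make up. A row lasts 1/10 s, in which the tool goes at most 50 mm and 8.59 degrees, less where a joint would pass 70% of its speed; a pose out of reach is approached as far as the arm can. A call with a gripper value outside its range is refused whole. The fingers move at their own pace and stop on an object; FORCE is the grip in N (left out, the last holds). Time passes only in rows, so rows that repeat a pose let the fingers close. It gives the time, the measured TCP pose, the force, the opening and the grip force at its end, in the units of the state.
- telemetry.get_obs(): the state, without advancing time (a new reading comes with each control period).
- viewer.read_camera(name): name is "scene" or "top" or "wrist"; returns a dict with "img" (384x512x3 uint8, red, green, blue), "fx", "fy", "cx", "cy" (pixels), "origin" and "rotation" of the camera in the world. Camera axes: x right, y up, looking along -z (the intrinsics and any distortion apply to the point x, -y, -z); pixel columns grow to the right and rows downward; lengths in m; the calibration is good to about 2 mm. A picture is of the moment at which its call begins. There is no depth.
- job.hand_in(): hands the job in; it is judged then, once.
Trained networks look in the newest picture that a camera, given by its name, has taken for a name from the list of things; names that differ only in an ending like _2 or _b are one class to them, and where a whole thing is asked for, a point or a joint stands for the part that bears it (a point fixed in the world has none). Each returns a list of dicts, best first, with "score" (0 to 1); they miss things now and then, are a little off and sometimes report something else, mostly with a low value. They report only what shows in the picture. A call takes as long as a camera call.
- search_frame(camera, thing): "pixel" ([column, row] in pixels, amid what is visible of it).
- cut_out(camera, thing): "pixels" (384x512 bool, what is visible of it) and "pixel" ([column, row] in pixels, amid what is visible of it).
The state is a dict: "t": time; "q": joint angles; "joint_vel": joint speeds; "joint_torque": joint torques, N m; "eef_pos": TCP position; "tool_rot": TCP orientation; "contact_force": force on the tool from outside, world axes, zero at the start; "torque": the same for the moment, N m; "gripper_width": opening from 0.0 (shut) to 1.0 (fully open); "grasp_force": force on a finger pad.
Only numpy, scipy, OpenCV 4.12 (cv2) and the standard library are available. Lean on these libraries where they do the work, as an engineer would, in place of code of your own. Each camera call takes 0.05 s, during which the arm holds its last target. There are 200 camera calls.

## Working session

There is one attempt and no reset: what is moved stays moved. The work goes in short steps, Python scripts to look and compute and a shell command to move; the robot and the scene stay as the last step left them, time stands still between calls to the robot, and variables do not carry over. Pictures are saved under pics/ and viewed, at most 10 in all, crops included, and the job is handed in when it is done.

```bash
mkdir -p pics
cat > h.py <<'E'
import numpy as np, cv2
from station import telemetry, viewer, job, search_frame, cut_out
def cam(n,save=None):
    c=viewer.read_camera(n)
    if save: cv2.imwrite('pics/'+save,c['img'][:,:,::-1])
    return c
def ray(c,px):
    d=np.array([(px[0]-c['cx'])/c['fx'],-(px[1]-c['cy'])/c['fy'],-1.0])
    return np.array(c['origin']),np.array(c['rotation'])@d
def onz(c,px,z):
    o,d=ray(c,px); return o+d*(z-o[2])/d[2]
def proj(c,p):
    v=np.array(c['rotation']).T@(np.array(p)-c['origin']); return np.array([c['cx']-c['fx']*v[0]/v[2],c['cy']+c['fy']*v[1]/v[2]])
E
python3 - <<'E'
from h import *
np.set_printoptions(precision=4,suppress=True)
s=telemetry.get_obs();print(s['t'],s['eef_pos'],s['tool_rot'])
for n in ['scene','top']:
    c=cam(n,n+'0.png');print({k:np.array(v) for k,v in c.items() if k!='img'})
    for t in ['cuvette_mid','shutter_grip','cuvette_red_mid','cuvette_yellow_mid','bench','tray']:
        r=search_frame(n,t);print(n,t,[(x['pixel'],round(x['score'],2)) for x in r[:2]])
E
```

```text
0.0 [ 0.1771 -0.6507  0.2303] [-0.0009  0.9912  0.1325 -0.0002]
{'fx': array(366.0246), 'fy': array(366.0246), 'cx': array(250.4295), 'cy': array(188.8713), 'origin': array([1.3284, 0.1616, 0.9188]), 'rotation': array([0.5741, 0.2301, 0.295 , 0.7283])}
scene cuvette_mid [([221.6, 192.2], 0.76)]
scene shutter_grip [([338.8, 213.3], 0.84)]
scene cuvette_red_mid [([170.2, 185.8], 0.64)]
scene cuvette_yellow_mid [([338.0, 208.6], 0.67), ([191.5, 188.9], 0.56)]
scene bench [([330.6, 212.1], 0.65)]
scene tray [([199.2, 198.7], 0.69)]
{'fx': array(442.7404), 'fy': array(442.7404), 'cx': array(253.7445), 'cy': array(194.7607), 'origin': array([ 0.3267, -0.0219,  1.5881]), 'rotation': array([-0.7041, -0.0501,  0.0613,  0.7057])}
top cuvette_mid [([283.5, 200.1], 0.69)]
top shutter_grip [([170.9, 203.7], 0.59), ([300.5, 204.3], 0.55)]
top cuvette_red_mid [([119.5, 259.8], 0.65), ([327.7, 198.0], 0.42)]
top cuvette_yellow_mid [([305.3, 201.1], 0.45)]
top bench [([172.1, 208.5], 0.73)]
top tray [([301.7, 205.1], 0.89)]
```

```bash
python3 - <<'E'
import re
s=open('h.py').read()
s=s.replace("    if save:","    w,x,y,z=c['rotation']; c['rotation']=Rotation.from_quat([x,y,z,w]).as_matrix()\n    if save:",1).replace("import numpy as np, cv2","import numpy as np, cv2\nfrom scipy.spatial.transform import Rotation")
open('h.py','w').write(s)
E
python3 - <<'E'
import cv2
a=cv2.imread('pics/top0.png')[130:290,90:350];cv2.imwrite('pics/top0c.png',cv2.resize(a,None,fx=3,fy=3,interpolation=cv2.INTER_CUBIC))
a=cv2.imread('pics/scene0.png')[120:320,130:430];cv2.imwrite('pics/scene0c.png',cv2.resize(a,None,fx=2.6,fy=2.6,interpolation=cv2.INTER_CUBIC))
E
```

```text
(no output)
```

View pics/top0c.png

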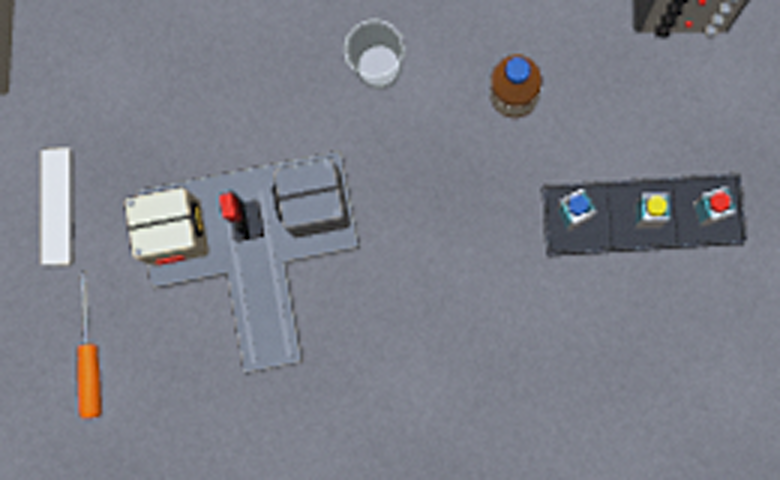

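View pics/scene0c.png

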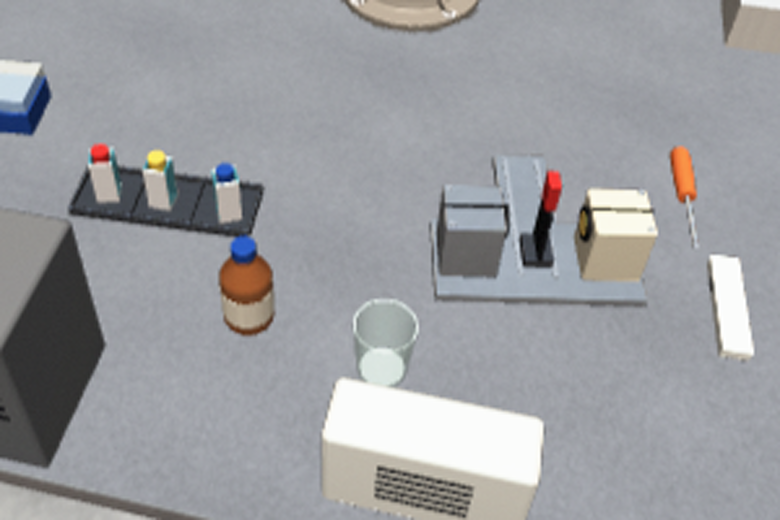

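```bash
cat > m.py <<'E'
from h import *
from scipy.optimize import least_squares
np.set_printoptions(precision=4,suppress=True)
T=cam('top');S=cam('scene')
t=lambda u,v:np.array([90+(u+.5)/3-.5,130+(v+.5)/3-.5]); s=lambda u,v:np.array([130+u/2.6-.3,120+v/2.6-.3])
# bench-frame points
obs=[(T,t(343,153),(.06,-.125,.015)),(T,t(358,246),(-.06,-.125,.015)),(T,t(155,287),(-.06,.125,.015)),
(T,t(245,373),(-.18,.035,.015)),(T,t(300,361),(-.18,-.035,.015)),
(T,t(131,230),(0,.12,.105)),(T,t(342,188),(0,-.12,.105)),
(S,s(437,298),(.06,-.125,.015)),(S,s(645,300),(.06,.125,.015)),(S,s(493,157),(-.18,-.035,.015)),(S,s(541,157),(-.18,.035,.015))]
def P(p,q): 
    c,n=np.cos(p[2]),np.sin(p[2]);return [p[0]+c*q[0]-n*q[1],p[1]+n*q[0]+c*q[1],q[2]]
f=lambda p:np.concatenate([proj(c,P(p,q))-px for c,px,q in obs])
r=least_squares(f,[.55,.2,0.,],loss='soft_l1');print('bench',r.x,np.degrees(r.x[2]));print(r.fun.reshape(-1,2) if 0 else f(r.x).reshape(-1,2))
print('handle px pred',proj(T,P(r.x,(0,0,.15)))-t(229,197), [proj(T,P(r.x,(0,y,.13))) for y in(0,)])
def tri(a,b):
    A=[];B=[]
    for o,d in (a,b):
        d=d/np.linalg.norm(d);M=np.eye(3)-np.outer(d,d);A.append(M);B.append(M@o)
    return np.linalg.solve(sum(A),sum(B))
for n,a,b in [('blue',t(577,203),s(226,170)),('yel',t(656,205),s(156,158)),('red',t(720,202),s(101,152))]:
    print(n,onz(T,a,.084),onz(S,b,.082),tri(ray(T,a),ray(S,b)))
for q in [(545,187),(739,176),(744,243),(549,255)]: print('tray',onz(T,t(*q),.014))
E
python3 m.py
```

```text
bench [0.5497 0.2445 0.1967] 11.2723909910573
[[-0.3747 -1.1576]
 [ 0.7351  0.211 ]
 [-1.0382  0.3568]
 [-0.1571  0.0738]
 [ 1.1665  0.0919]
 [-0.7731 -0.7496]
 [-0.8313 -0.5679]
 [-1.954  -1.3587]
 [ 0.2545  0.3556]
 [-0.9419 -1.1377]
 [ 0.6241 -0.6239]]
handle px pred [-0.5893  1.2768] [array([166.5033, 197.5315])]
blue [ 0.557  -0.1433  0.084 ] [ 0.5539 -0.1403  0.082 ] [ 0.5564 -0.1414  0.0844]
yel [ 0.5545 -0.234   0.084 ] [ 0.554  -0.2317  0.082 ] [ 0.5544 -0.233   0.0822]
red [ 0.5579 -0.3078  0.084 ] [ 0.5599 -0.3028  0.082 ] [ 0.5579 -0.3065  0.0795]
tray [ 0.5872 -0.1107  0.014 ]
tray [ 0.6004 -0.3451  0.014 ]
tray [ 0.519  -0.3484  0.014 ]
tray [ 0.505  -0.1147  0.014 ]
```

```bash
cat >> h.py <<'E'
def go(pos,ydir):
    "tool-frame deltas to reach world TCP pos, tool down, tool y heading ydir deg"
    s=telemetry.get_obs(); w,x,y,z=s['tool_rot']; R=Rotation.from_quat([x,y,z,w]); a=np.radians(ydir)
    Y=np.array([np.cos(a),np.sin(a),0]);Z=np.array([0,0,-1.]);G=Rotation.from_matrix(np.c_[np.cross(Y,Z),Y,Z])
    print('t',s['t'],'rot',np.degrees((R.inv()*G).as_rotvec()).round(2),'xyz',R.inv().apply(np.array(pos)-s['eef_pos']).round(4))
E
python3 -c "
from h import *
go([.40,-.35,.3],-30);go([.48,-.15,.3],11.3)"
```

```text
t 0.8 rot [  0.     0.   -44.77] xyz [ 0.294  -0.2322 -0.0687]
t 0.8 rot [  0.     0.   -86.07] xyz [ 0.4237 -0.4042 -0.0687]
```

```bash
python3 -m crank '[{"delta_rot":[0,0,-43],"xyz":[0.212,-0.202,-0.069],"fingers":-1},{"delta_rot":[0,0,-43],"xyz":[0.212,-0.202,-0.069],"fingers":-1},{"delta_rot":[0,0,-43],"xyz":[0.212,-0.202,-0.069],"fingers":-1},{"delta_rot":[0,0,-43],"xyz":[0.212,-0.202,-0.069],"fingers":-1},{"delta_rot":[0,0,-43],"xyz":[0.212,-0.202,-0.069],"fingers":-1},{"delta_rot":[0,0,-86],"xyz":[0.424,-0.404,-0.069],"fingers":-1},{"delta_rot":[0,0,-86],"xyz":[0.424,-0.404,-0.069],"fingers":-1},{"delta_rot":[0,0,-86],"xyz":[0.424,-0.404,-0.069],"fingers":-1},{"delta_rot":[0,0,-86],"xyz":[0.424,-0.404,-0.069],"fingers":-1},{"delta_rot":[0,0,-86],"xyz":[0.424,-0.404,-0.069],"fingers":-1}]'; python3 -c "
from h import *
go([.48,-.15,.3],11.3)"
```

```text
t: 1.8
eef_pos: [0.4332, -0.2275, 0.2977]
tool_rot: [0.001, 0.633, 0.774, -0.0]
contact_force: [1.9, -0.6, -1.3]
gripper_width: 1.001
grasp_force: 0.0
t 1.8 rot [0.04 0.06 0.21] xyz [ 0.0666  0.0613 -0.0024]
```

```bash
python3 -m crank '[{"delta_rot":[0,0,0],"xyz":[0.067,0.061,0],"fingers":-1},{"delta_rot":[0,0,0],"xyz":[0.067,0.061,0],"fingers":-1},{"delta_rot":[0,0,0],"xyz":[0.067,0.061,0],"fingers":-1},{"delta_rot":[0,0,0],"xyz":[0.067,0.061,0],"fingers":-1}]'; python3 -c "
from h import *
c=cam('wrist','w1.png')
print(c['origin'],c['rotation'].round(3))
for p in [[.5564,-.1414,.084],[.5564,-.1414,.004]]: print(proj(c,p))
print(search_frame('wrist','cuvette_mid'))
"
```

```text
t: 2.2
eef_pos: [0.4796, -0.151, 0.2972]
tool_rot: [0.0, 0.634, 0.773, -0.0]
contact_force: [-0.3, -0.2, -0.2]
gripper_width: 1.001
grasp_force: 0.0
[ 0.46460786 -0.07739263  0.44068018] [[ 0.981 -0.187 -0.058]
 [ 0.196  0.936  0.292]
 [ 0.    -0.298  0.955]]
[313.61334577 171.97431665]
[303.17856921 160.58770265]
[{'pixel': [289.6, 226.2], 'score': 0.59}, {'pixel': [305.0, 168.7], 'score': 0.56}]
```

View pics/w1.png

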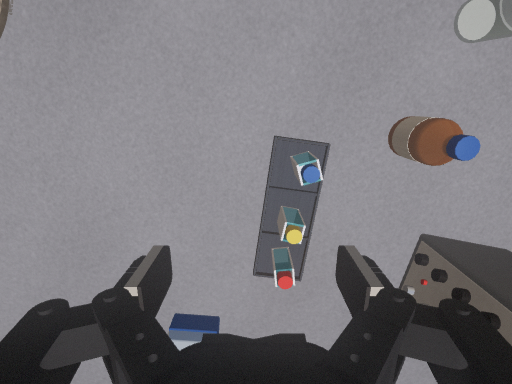

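```bash
python3 -c "
from h import *
go([.5497,.2,.24],11.27)"
```

```text
t 2.3 rot [-0.04  0.03 -0.21] xyz [0.3329 0.1374 0.0568]
```

```bash
python3 -m crank '[{"delta_rot":[0,0,0],"xyz":[0.333,0.137,0.057],"fingers":-1},{"delta_rot":[0,0,0],"xyz":[0.333,0.137,0.057],"fingers":-1},{"delta_rot":[0,0,0],"xyz":[0.333,0.137,0.057],"fingers":-1},{"delta_rot":[0,0,0],"xyz":[0.333,0.137,0.057],"fingers":-1},{"delta_rot":[0,0,0],"xyz":[0.333,0.137,0.057],"fingers":-1},{"delta_rot":[0,0,0],"xyz":[0.333,0.137,0.057],"fingers":-1},{"delta_rot":[0,0,0],"xyz":[0.333,0.137,0.057],"fingers":-1},{"delta_rot":[0,0,0],"xyz":[0.333,0.137,0.057],"fingers":-1},{"delta_rot":[0,0,0],"xyz":[0.333,0.137,0.057],"fingers":-1},{"delta_rot":[0,0,0],"xyz":[0.333,0.137,0.057],"fingers":-1}]'; python3 -c "
from h import *
c=cam('wrist','w2.png')
B=[.5497,.2445,.1967]
def P(q):
    k,n=np.cos(B[2]),np.sin(B[2]);return [B[0]+k*q[0]-n*q[1],B[1]+n*q[0]+k*q[1],q[2]]
for q in [(-.013,-.007,.15),(.013,-.007,.15),(.013,.007,.15),(-.013,.007,.15),(0,.05,.105),(0,.12,.105),(0,-.05,.105),(.06,-.125,.015),(.06,.125,.015),(-.18,.035,.015),(-.06,.125,.015)]: print(q,proj(c,P(q)).round(1))
cv2.imwrite('pics/w2x.png',cv2.resize(c['img'][:290,60:450,::-1],None,fx=2,fy=2,interpolation=cv2.INTER_CUBIC))
"
```

```text
t: 3.3
eef_pos: [0.5497, 0.199, 0.2399]
tool_rot: [0.0, 0.636, 0.772, -0.001]
contact_force: [0.5, -0.3, -0.0]
gripper_width: 1.006
grasp_force: 0.0
(-0.013, -0.007, 0.15) [248.6 153.8]
(0.013, -0.007, 0.15) [280.1 153.7]
(0.013, 0.007, 0.15) [280.5 136.5]
(-0.013, 0.007, 0.15) [248.4 136.6]
(0, 0.05, 0.105) [263.   83.8]
(0, 0.12, 0.105) [263.5  -5.2]
(0, -0.05, 0.105) [262.5 188.6]
(0.06, -0.125, 0.015) [303.  221.9]
(0.06, 0.125, 0.015) [313.5  18.9]
(-0.18, 0.035, 0.015) [115.  102.9]
(-0.06, 0.125, 0.015) [208.3  19.5]
```

View pics/w2x.png

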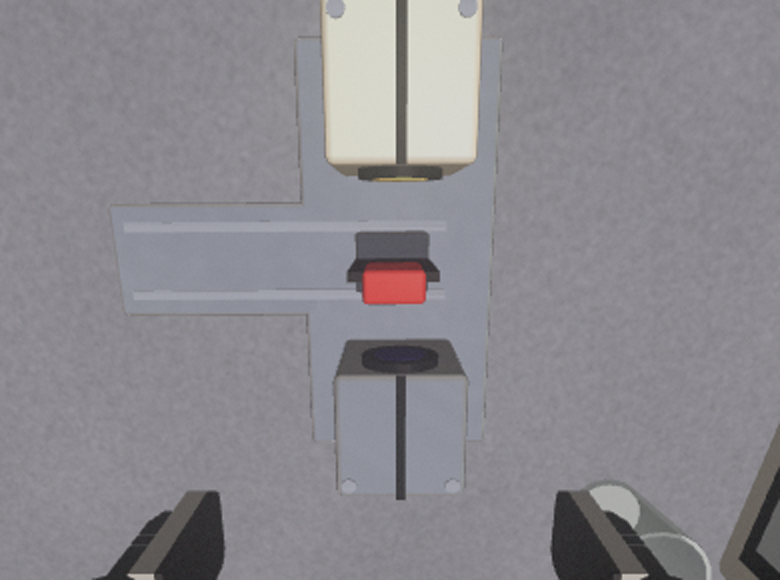

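```bash
cat > w.py <<'E'
from h import *
from scipy.optimize import least_squares
np.set_printoptions(precision=4,suppress=True)
c=cam('wrist')
W=lambda u,v:np.array([60+(u+.5)/2-.5,(v+.5)/2-.5])
def P(p,q):
    k,n=np.cos(p[2]),np.sin(p[2]);return [p[0]+k*q[0]-n*q[1],p[1]+n*q[0]+k*q[1],q[2]]
o=[(W(401,165),(0,.05,.105)),(W(402,5),(0,.116,.105)),(W(401,377),(0,-.05,.105)),(W(401,494),(0,-.12,.105)),
(W(482,440),(.06,-.125,.015)),(W(501,38),(.06,.125,.015)),(W(296,38),(-.06,.125,.015)),(W(315,440),(-.06,-.125,.015)),(W(110,206),(-.18,.035,.015)),(W(126,315),(-.18,-.035,.015))]
f=lambda p:np.concatenate([proj(c,P(p,q))-x for x,q in o])
r=least_squares(f,[.55,.2445,.197]);print(r.x,np.degrees(r.x[2]));print(f(r.x).reshape(-1,2).round(1))
h=onz(c,W(394,284),.15)[:2]-r.x[:2];a=r.x[2];print('handle in bench',h@[np.cos(a),np.sin(a)],h@[-np.sin(a),np.cos(a)],onz(c,W(394,284),.15))
E
python3 w.py
```

```text
[0.5479 0.2444 0.196 ] 11.228592714838019
[[ 0.7  0.6]
 [ 0.4 -2.9]
 [ 0.4 -0.4]
 [ 0.2  2.5]
 [ 0.9  1.5]
 [ 1.5 -0.6]
 [-1.2 -0. ]
 [-1.   1.9]
 [-1.3 -0.5]
 [-1.2  1.2]]
handle in bench -0.004382185763787375 0.0020252696695660993 [0.5432 0.2455 0.15  ]
```

```bash
python3 -c "
from h import *
go([.5445,.2455,.19],11.23);go([.5445,.2455,.118],11.23)"
```

```text
t 3.4 rot [-0.    0.1  -0.28] xyz [0.0472 0.0037 0.0501]
t 3.4 rot [-0.    0.1  -0.28] xyz [0.0473 0.0037 0.1221]
```

```bash
python3 -m crank '[{"delta_rot":[0,0,-0.3],"xyz":[0.047,0.004,0.04],"fingers":-1},{"delta_rot":[0,0,-0.3],"xyz":[0.047,0.004,0.05],"fingers":-1},{"delta_rot":[0,0,-0.3],"xyz":[0.047,0.004,0.08],"fingers":-1},{"delta_rot":[0,0,-0.3],"xyz":[0.047,0.004,0.11],"fingers":-0.5},{"delta_rot":[0,0,-0.3],"xyz":[0.047,0.004,0.122],"fingers":0},{"delta_rot":[0,0,-0.3],"xyz":[0.047,0.004,0.122],"fingers":0.2},{"delta_rot":[0,0,-0.3],"xyz":[0.047,0.004,0.122],"fingers":1},{"delta_rot":[0,0,-0.3],"xyz":[0.047,0.004,0.122],"fingers":1},{"delta_rot":[0,0,-0.3],"xyz":[0.047,0.004,0.122],"fingers":1},{"delta_rot":[0,0,-0.3],"xyz":[0.047,0.004,0.122],"fingers":1}]' 25
```

```text
t: 4.4
eef_pos: [0.5448, 0.2482, 0.1194]
tool_rot: [0.001, 0.633, 0.774, 0.001]
contact_force: [-0.8, -2.0, 5.7]
gripper_width: 0.301
grasp_force: 30.1
```

```bash
python3 -m crank '[{"delta_rot":[0,0,0],"xyz":[0,-0.02,0],"fingers":1},{"delta_rot":[0,0,0],"xyz":[0,-0.04,0],"fingers":1},{"delta_rot":[0,0,0],"xyz":[0,-0.06,0],"fingers":1},{"delta_rot":[0,0,0],"xyz":[0,-0.08,0],"fingers":1},{"delta_rot":[0,0,0],"xyz":[0,-0.095,0],"fingers":1},{"delta_rot":[0,0,0],"xyz":[0,-0.105,0],"fingers":1},{"delta_rot":[0,0,0],"xyz":[0,-0.105,0],"fingers":1},{"delta_rot":[0,0,0],"xyz":[0,-0.105,0],"fingers":1}]'
```

```text
t: 5.2
eef_pos: [0.4416, 0.2276, 0.1194]
tool_rot: [0.001, 0.633, 0.774, 0.0]
contact_force: [-0.7, -4.1, 9.8]
gripper_width: 0.301
grasp_force: 30.6
```

```bash
python3 -m crank '[{"delta_rot":[0,0,0],"xyz":[0,-0.004,0],"fingers":1},{"delta_rot":[0,0,0],"xyz":[0,-0.008,0],"fingers":1},{"delta_rot":[0,0,0],"xyz":[0,-0.012,0],"fingers":1},{"delta_rot":[0,0,0],"xyz":[0,-0.012,0],"fingers":1}]'
```

```text
t: 5.6
eef_pos: [0.4302, 0.2253, 0.1194]
tool_rot: [0.001, 0.633, 0.774, 0.001]
contact_force: [-0.2, -3.3, 8.9]
gripper_width: 0.298
grasp_force: 30.7
```

```bash
python3 -m crank '[{"delta_rot":[0,0,0],"xyz":[0,-0.002,0],"fingers":1},{"delta_rot":[0,0,0],"xyz":[0,-0.004,0],"fingers":1},{"delta_rot":[0,0,0],"xyz":[0,-0.004,0],"fingers":1}]'
```

```text
t: 5.9
eef_pos: [0.4286, 0.225, 0.1194]
tool_rot: [0.001, 0.633, 0.774, 0.003]
contact_force: [8.1, -0.8, 1.1]
gripper_width: 0.301
grasp_force: 29.6
```

```bash
python3 -m crank '[{"delta_rot":[0,0,0],"xyz":[0,-0.002,0],"fingers":1},{"delta_rot":[0,0,0],"xyz":[0,-0.003,0],"fingers":1},{"delta_rot":[0,0,0],"xyz":[0,-0.003,0],"fingers":1}]'
```

```text
t: 6.2
eef_pos: [0.4285, 0.225, 0.1195]
tool_rot: [0.002, 0.634, 0.774, 0.005]
contact_force: [18.4, 1.8, -10.3]
gripper_width: 0.301
grasp_force: 28.9
```

```bash
python3 -m crank '[{"delta_rot":[0,0,0],"xyz":[0,0.002,0],"fingers":1},{"delta_rot":[0,0,0],"xyz":[0,0.004,0],"fingers":1},{"delta_rot":[0,0,0],"xyz":[0,0.0045,0],"fingers":1},{"delta_rot":[0,0,0],"xyz":[0,0.0045,0],"fingers":-0.3},{"delta_rot":[0,0,0],"xyz":[0,0.0045,0],"fingers":-0.3},{"delta_rot":[0,0,0],"xyz":[0,0.0045,0],"fingers":-0.3}]'
```

```text
t: 6.8
eef_pos: [0.4266, 0.2249, 0.1181]
tool_rot: [-0.0, 0.633, 0.774, 0.0]
contact_force: [-0.3, 0.4, -0.8]
gripper_width: 0.654
grasp_force: 0.0
```

```bash
python3 -m crank '[{"delta_rot":[0,0,0],"xyz":[0,0,-0.03],"fingers":-0.3},{"delta_rot":[0,0,0],"xyz":[0,0,-0.08],"fingers":-1},{"delta_rot":[0,0,0],"xyz":[0,0,-0.13],"fingers":-1},{"delta_rot":[0,0,0],"xyz":[0,0,-0.13],"fingers":-1},{"delta_rot":[0,0,0],"xyz":[0,0,-0.13],"fingers":-1}]'; python3 -c "
from h import *
go([.54,-.18,.19],-15);go([.54,-.18,.25],-15);go([.54,-.18,.25],30)"
```

```text
t: 7.3
eef_pos: [0.4273, 0.225, 0.2492]
tool_rot: [0.001, 0.633, 0.774, 0.001]
contact_force: [0.4, 0.2, 0.3]
gripper_width: 0.999
grasp_force: 0.0
t 7.3 rot [ 0.15 -0.04 26.47] xyz [-0.4193  0.0297  0.0593]
t 7.3 rot [ 0.15 -0.04 26.47] xyz [-0.4193  0.0299 -0.0007]
t 7.3 rot [  0.15   0.02 -18.53] xyz [-0.4193  0.0299 -0.0007]
```

```bash
python3 -m crank '[{"delta_rot":[0,0,0],"xyz":[-0.42,0.03,0.03],"fingers":-1},{"delta_rot":[0,0,0],"xyz":[-0.42,0.03,0.03],"fingers":-1},{"delta_rot":[0,0,0],"xyz":[-0.42,0.03,0.03],"fingers":-1},{"delta_rot":[0,0,0],"xyz":[-0.42,0.03,0.03],"fingers":-1},{"delta_rot":[0,0,0],"xyz":[-0.42,0.03,0.03],"fingers":-1},{"delta_rot":[0,0,0],"xyz":[-0.42,0.03,0.03],"fingers":-1},{"delta_rot":[0,0,0],"xyz":[-0.42,0.03,0.03],"fingers":-1},{"delta_rot":[0,0,0],"xyz":[-0.42,0.03,0.03],"fingers":-1},{"delta_rot":[0,0,0],"xyz":[-0.42,0.03,0.03],"fingers":-1},{"delta_rot":[0,0,0],"xyz":[-0.42,0.03,0.03],"fingers":-1}]'; python3 -c "
from h import *
c=cam('wrist')
p=proj(c,[.5564,-.1414,.05]).round().astype(int);print(p)
x0,y0=p[0]-65,max(p[1]-50,0);print(x0,y0)
cv2.imwrite('pics/w3x.png',cv2.resize(c['img'][y0:y0+100,x0:x0+130,::-1],None,fx=6,fy=6,interpolation=cv2.INTER_CUBIC))
T=cam('top')
cv2.imwrite('pics/t3x.png',cv2.resize(T['img'][170:270,120:240,::-1],None,fx=3,fy=3,interpolation=cv2.INTER_CUBIC))
"
```

```text
t: 8.3
eef_pos: [0.5385, -0.1853, 0.2153]
tool_rot: [-0.002, 0.635, 0.772, -0.001]
contact_force: [-0.0, 0.9, -0.2]
gripper_width: 0.998
grasp_force: 0.0
[278 141]
213 91
```

View pics/w3x.png

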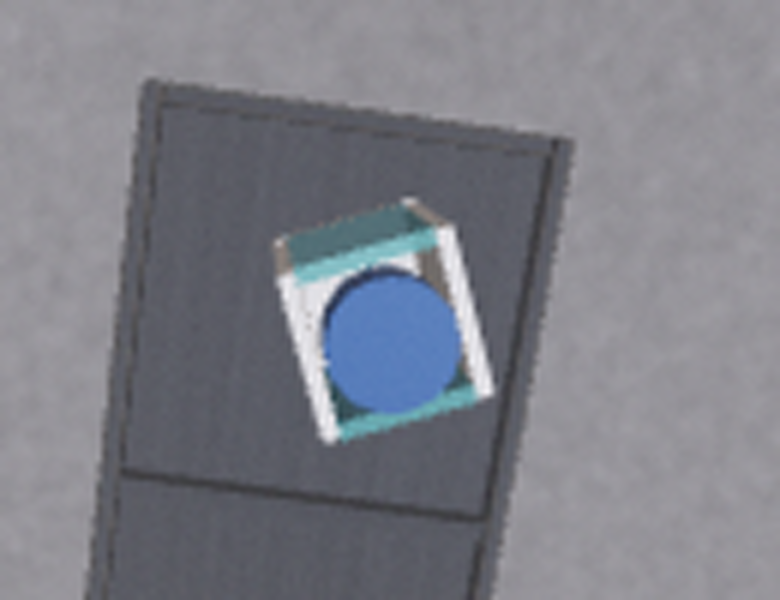

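View pics/t3x.png

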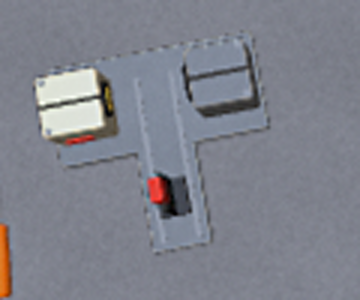

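```bash
python3 -c "
from h import *
c=cam('wrist')
q=[onz(c,[213+(u+.5)/6-.5,91+(v+.5)/6-.5],.074) for u,v in [(276,277),(451,225),(495,393),(328,444)]]
q=np.array(q)[:,:2];print(q,q.mean(0))
for i in range(4):
    d=q[(i+1)%4]-q[i];print(np.linalg.norm(d),np.degrees(np.arctan2(d[1],d[0])))
m=onz(c,[213+(393)/6,91+340/6],.084);print(m)
s=telemetry.get_obs();print(s['eef_pos'],s['tool_rot'])
"
```

```text
[[ 0.53400509 -0.13378729]
 [ 0.56043242 -0.11985953]
 [ 0.57417452 -0.14532238]
 [ 0.54839654 -0.15946018]] [ 0.55425214 -0.13960735]
0.029872826403639318 27.790177622957444
0.028934443627363325 -61.64460619899871
0.029400362449223096 -151.25766058795378
0.029431463815145012 119.27367910525801
[ 0.55470061 -0.13921613  0.084     ]
[ 0.53908221 -0.17937515  0.21683406] [-1.39589556e-03  6.32257995e-01  7.74756645e-01 -1.42063131e-04]
```

```bash
python3 -c "
from h import *
c=cam('wrist');print(c['origin']);np.savez('w4.npz',**c)
x0,y0=213,91
cv2.imwrite('pics/w4x.png',cv2.resize(c['img'][y0:y0+75,x0:x0+100,::-1],None,fx=8,fy=8,interpolation=cv2.INTER_CUBIC))
s=telemetry.get_obs();print(s['eef_pos'],s['joint_vel'])
"
```

```text
[ 0.52411004 -0.10602475  0.3604772 ]
[ 0.53933182 -0.17901036  0.21732436] [-0.00529887 -0.0121284  -0.00298989 -0.00604503  0.00216876  0.00092109
  0.00358924]
```

View pics/w4x.png

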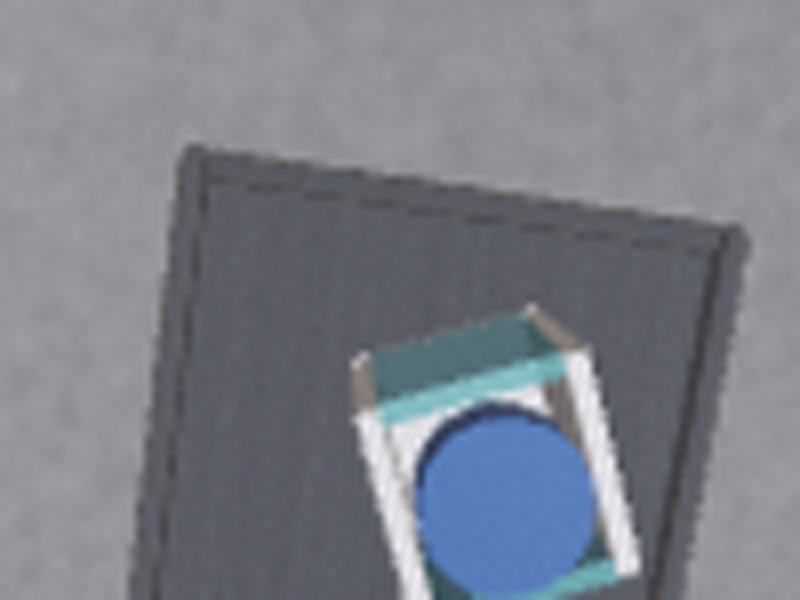

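```bash
python3 -c "
from h import *
c=dict(np.load('w4.npz'))
q=np.array([onz(c,[213+(u+.5)/8-.5,91+(v+.5)/8-.5],.074)[:2] for u,v in [(355,416),(589,347),(641,572)]])
print(q,(q[0]+q[2])/2)
for i in range(2):
    d=q[i+1]-q[i];print(np.linalg.norm(d),np.degrees(np.arctan2(d[1],d[0])))
m=onz(c,[213+505/8-.5,91+500/8-.5],.084);print(m)
for z in (.22,.1,.026): go([.5545,-.143,z],28.4)
"
```

```text
[[ 0.53388933 -0.13882155]
 [ 0.56059579 -0.12470636]
 [ 0.57369087 -0.15082126]] [ 0.5537901  -0.14482141]
0.030207178698972274 27.857842035377853
0.029214187777361195 -63.36894014929176
[ 0.55348732 -0.1439051   0.084     ]
t 8.5 rot [ -0.06  -0.09 -16.78] xyz [ 0.0322  0.0221 -0.0027]
t 8.5 rot [ -0.06  -0.09 -16.78] xyz [0.032  0.0223 0.1173]
t 8.5 rot [ -0.06  -0.09 -16.78] xyz [0.0319 0.0224 0.1913]
```

```bash
python3 -m crank '[{"delta_rot":[0,0,-16.4],"xyz":[0.0315,0.0227,0],"fingers":-0.5},{"delta_rot":[0,0,-16.4],"xyz":[0.0315,0.0227,0],"fingers":-0.5},{"delta_rot":[0,0,-16.4],"xyz":[0.0315,0.0227,0],"fingers":-0.5},{"delta_rot":[0,0,-16.4],"xyz":[0.0315,0.0227,0.03],"fingers":-0.5},{"delta_rot":[0,0,-16.4],"xyz":[0.0315,0.0227,0.07],"fingers":-0.5},{"delta_rot":[0,0,-16.4],"xyz":[0.0315,0.0227,0.09],"fingers":-0.5},{"delta_rot":[0,0,-16.4],"xyz":[0.0315,0.0227,0.09],"fingers":-0.5},{"delta_rot":[0,0,-16.4],"xyz":[0.0315,0.0227,0.09],"fingers":-0.5}]' 20;  python3 -c "
from h import *
go([.555,-.1435,.026],27.8)"
```

```text
t: 9.3
eef_pos: [0.5558, -0.1455, 0.1286]
tool_rot: [-0.0, 0.517, 0.856, -0.0]
contact_force: [1.0, 0.6, 0.5]
gripper_width: 0.751
grasp_force: 0.0
t 9.3 rot [-0.01  0.   -0.03] xyz [0.0022 0.0002 0.1026]
```

```bash
python3 -m crank '[{"delta_rot":[0,0,0],"xyz":[0.001,0,0.02],"fingers":-0.5},{"delta_rot":[0,0,0],"xyz":[0.001,0,0.05],"fingers":-0.5},{"delta_rot":[0,0,0],"xyz":[0.001,0,0.075],"fingers":-0.5},{"delta_rot":[0,0,0],"xyz":[0.001,0,0.095],"fingers":-0.5},{"delta_rot":[0,0,0],"xyz":[0.001,0,0.102],"fingers":-0.5},{"delta_rot":[0,0,0],"xyz":[0.001,0,0.102],"fingers":-0.5},{"delta_rot":[0,0,0],"xyz":[0.001,0,0.102],"fingers":-0.5}]'; python3 -c "
from h import *
c=cam('wrist')
cv2.imwrite('pics/w5.png',c['img'][60:384,60:460,::-1])"
```

```text
t: 10.0
eef_pos: [0.5567, -0.1449, 0.0278]
tool_rot: [0.001, 0.516, 0.856, 0.0]
contact_force: [-0.3, -0.2, -0.0]
gripper_width: 0.749
grasp_force: 0.0
```

View pics/w5.png

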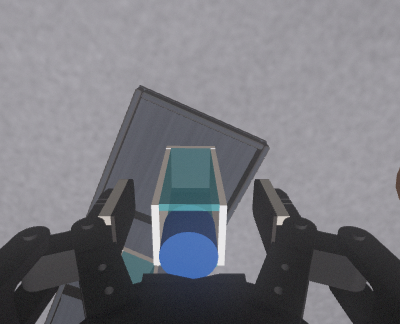

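```bash
python3 -m crank '[{"delta_rot":[0,0,0],"xyz":[0,0,0],"fingers":0},{"delta_rot":[0,0,0],"xyz":[0,0,0],"fingers":0.2},{"delta_rot":[0,0,0],"xyz":[0,0,0],"fingers":0.3},{"delta_rot":[0,0,0],"xyz":[0,0,0],"fingers":1},{"delta_rot":[0,0,0],"xyz":[0,0,0],"fingers":1},{"delta_rot":[0,0,0],"xyz":[0,0,0],"fingers":1},{"delta_rot":[0,0,0],"xyz":[0,0,0],"fingers":1},{"delta_rot":[0,0,0],"xyz":[0,0,0],"fingers":1}]' 30; python3 -c "
from h import *
c=cam('wrist');np.savez('w6.npz',**c)
cv2.imwrite('pics/w6.png',cv2.resize(c['img'][190:340,180:320,::-1],None,fx=4,fy=4,interpolation=cv2.INTER_CUBIC))"
```

```text
t: 10.85
eef_pos: [0.5558, -0.1449, 0.0268]
tool_rot: [0.0, 0.516, 0.857, -0.0]
contact_force: [-2.1, -0.8, 5.7]
gripper_width: 0.348
grasp_force: 30.4
```

```bash
python3 -m crank '[{"delta_rot":[0,0,0],"xyz":[0,0,-0.01],"fingers":1},{"delta_rot":[0,0,0],"xyz":[0,0,-0.03],"fingers":1},{"delta_rot":[0,0,0],"xyz":[0,0,-0.06],"fingers":1},{"delta_rot":[0,0,0],"xyz":[0,0,-0.09],"fingers":1},{"delta_rot":[0,0,0],"xyz":[0,0,-0.12],"fingers":1},{"delta_rot":[0,0,0],"xyz":[0,0,-0.15],"fingers":1},{"delta_rot":[0,0,0],"xyz":[0,0,-0.17],"fingers":1},{"delta_rot":[0,0,0],"xyz":[0,0,-0.18],"fingers":1},{"delta_rot":[0,0,0],"xyz":[0,0,-0.18],"fingers":1},{"delta_rot":[0,0,0],"xyz":[0,0,-0.18],"fingers":1}]'; python3 -c "
from h import *
c=cam('wrist')
cv2.imwrite('pics/w7.png',cv2.resize(c['img'][190:340,170:320,::-1],None,fx=4,fy=4,interpolation=cv2.INTER_CUBIC));np.savez('w7.npz',**c)
go([.548,.2444,.21],11.25)"
```

```text
t: 11.9
eef_pos: [0.5547, -0.1447, 0.2052]
tool_rot: [-0.001, 0.516, 0.857, -0.0]
contact_force: [0.2, -1.1, -1.3]
gripper_width: 0.351
grasp_force: 29.7
t 11.95 rot [-0.11 -0.07 16.62] xyz [ 0.347   0.1762 -0.005 ]
```

View pics/w7.png

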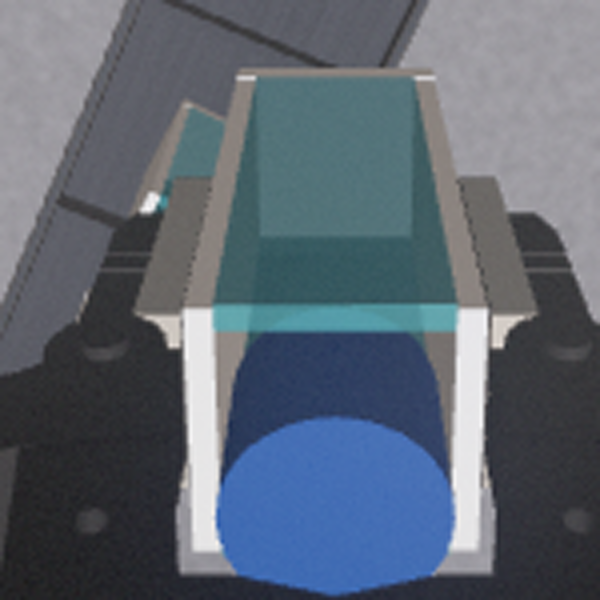

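```bash
python3 -c "
from h import *
c=dict(np.load('w7.npz'));s=telemetry.get_obs();w,x,y,z=s['tool_rot'];R=Rotation.from_quat([x,y,z,w]);e=np.array(s['eef_pos'])
for u,v,dz in [(183,306,.0472),(490,306,.0472),(240,74,-.0228),(435,74,-.0228)]:
    p=onz(c,[170+(u+.5)/4-.5,190+(v+.5)/4-.5],e[2]+dz);print(R.inv().apply(p-e))
"
```

```text
[ 0.01593378 -0.01511026 -0.04715052]
[ 0.01593507  0.01466948 -0.04720256]
[ 0.01427961 -0.01515641  0.02284734]
[0.01427677 0.01533733 0.02279404]
```

```bash
python3 -m crank '[{"delta_rot":[0,0,4],"xyz":[0.03,0.016,-0.005],"fingers":1},{"delta_rot":[0,0,8],"xyz":[0.07,0.036,-0.005],"fingers":1},{"delta_rot":[0,0,12],"xyz":[0.11,0.056,-0.005],"fingers":1},{"delta_rot":[0,0,16.6],"xyz":[0.15,0.076,-0.005],"fingers":1},{"delta_rot":[0,0,16.6],"xyz":[0.19,0.096,-0.005],"fingers":1},{"delta_rot":[0,0,16.6],"xyz":[0.23,0.117,-0.005],"fingers":1},{"delta_rot":[0,0,16.6],"xyz":[0.27,0.137,-0.005],"fingers":1},{"delta_rot":[0,0,16.6],"xyz":[0.31,0.157,-0.005],"fingers":1},{"delta_rot":[0,0,16.6],"xyz":[0.335,0.17,-0.005],"fingers":1},{"delta_rot":[0,0,16.6],"xyz":[0.347,0.1755,-0.005],"fingers":1}]'
python3 -m crank '[{"delta_rot":[0,0,0],"xyz":[0,0,0],"fingers":1},{"delta_rot":[0,0,0],"xyz":[0,0,0],"fingers":1},{"delta_rot":[0,0,0],"xyz":[0,0,0],"fingers":1}]'
python3 -c "
from h import *
go([.5474,.2441,.0678],11.25)"
```

```text
t: 12.95
eef_pos: [0.5467, 0.2476, 0.2098]
tool_rot: [-0.001, 0.632, 0.775, -0.0]
contact_force: [0.4, -0.5, -1.0]
gripper_width: 0.347
grasp_force: 29.7
t: 13.25
eef_pos: [0.5489, 0.2414, 0.2106]
tool_rot: [0.0, 0.635, 0.772, -0.001]
contact_force: [-0.2, 0.2, -1.5]
gripper_width: 0.348
grasp_force: 29.7
t 13.25 rot [-0.05  0.09 -0.16] xyz [ 0.0032 -0.0008  0.1428]
```

```bash
python3 -m crank '[{"delta_rot":[0,0,0],"xyz":[0.001,0,0.01],"fingers":1},{"delta_rot":[0,0,0],"xyz":[0.001,0,0.03],"fingers":1},{"delta_rot":[0,0,0],"xyz":[0.001,0,0.05],"fingers":1},{"delta_rot":[0,0,0],"xyz":[0.001,0,0.07],"fingers":1},{"delta_rot":[0,0,0],"xyz":[0.001,0,0.09],"fingers":1},{"delta_rot":[0,0,0],"xyz":[0.001,0,0.11],"fingers":1},{"delta_rot":[0,0,0],"xyz":[0.001,0,0.13],"fingers":1},{"delta_rot":[0,0,0],"xyz":[0.001,0,0.14],"fingers":1},{"delta_rot":[0,0,0],"xyz":[0.001,0,0.143],"fingers":1},{"delta_rot":[0,0,0],"xyz":[0.001,0,0.143],"fingers":1}]'
python3 -m crank '[{"delta_rot":[0,0,0],"xyz":[0,0,0],"fingers":1},{"delta_rot":[0,0,0],"xyz":[0,0,0],"fingers":1},{"delta_rot":[0,0,0],"xyz":[0,0,0],"fingers":1},{"delta_rot":[0,0,0],"xyz":[0,0,0],"fingers":1},{"delta_rot":[0,0,0],"xyz":[0,0,0],"fingers":1},{"delta_rot":[0,0,0],"xyz":[0,0,0],"fingers":1}]'
python3 -c "
from h import *
go([.5474,.2441,.0678],11.25)
c=cam('wrist','w8.png');S=cam('scene','s8.png')
cv2.imwrite('pics/ws8.png',np.vstack([np.hstack([c['img'][:300,60:460],cv2.resize(S['img'][150:262,270:419],(400,300))])])[:,:,::-1])"
```

```text
t: 14.25
eef_pos: [0.5482, 0.2447, 0.0681]
tool_rot: [-0.0, 0.634, 0.773, -0.0]
contact_force: [-0.0, 0.4, -0.7]
gripper_width: 0.34
grasp_force: 29.7
t: 14.85
eef_pos: [0.5482, 0.245, 0.0682]
tool_rot: [0.0, 0.634, 0.773, 0.0]
contact_force: [-0.5, 0.0, -1.7]
gripper_width: 0.351
grasp_force: 29.7
t 14.85 rot [0.01 0.   0.02] xyz [-0.0008 -0.0009  0.0004]
```

View pics/ws8.png

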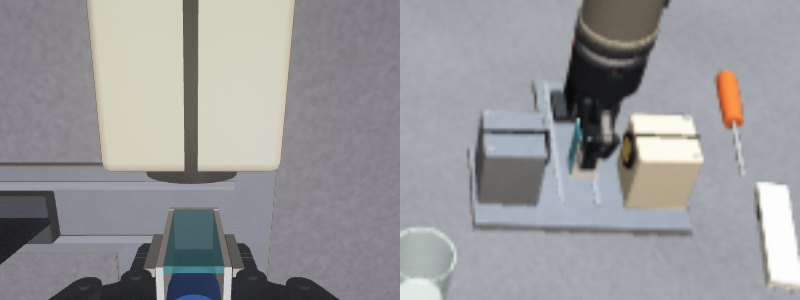

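```bash
python3 -c "
from h import *
c=cam('wrist');s=telemetry.get_obs();w,x,y,z=s['tool_rot'];R=Rotation.from_quat([x,y,z,w]);e=np.array(s['eef_pos'])
g=c['img'].astype(int).sum(2)
for v in (20,80,140,165):
    row=g[v,225:285];u=225+np.where(row<(row.max()+row.min())/2)[0].mean();print(v,u,R.inv().apply(onz(c,[u,v],.105)-e))
for u,v,zz in [(157,270,.115),(236,270,.115),(169,209,.045),(219,209,.045),(190.5,170,.105)]: print(R.inv().apply(onz(c,[60+u,v],zz)-e))
"
```

```text
20 250.0 [ 0.10237756 -0.00131034 -0.03687505]
80 250.5 [ 0.08392007 -0.00120895 -0.03687458]
140 250.5 [ 0.06316624 -0.00128086 -0.03687405]
165 250.5 [ 0.05373646 -0.00131353 -0.03687381]
[ 0.01426737 -0.01440053 -0.04687241]
[ 0.01424974  0.01636678 -0.04687332]
[ 0.01377534 -0.01548161  0.02312763]
[0.01376009 0.01580837 0.02312671]
[ 0.05178996 -0.00132028 -0.03687376]
```

```bash
python3 -m crank '[{"delta_rot":[0,0,0],"xyz":[0,-0.0006,0],"fingers":1},{"delta_rot":[0,0,0],"xyz":[0,-0.0013,0],"fingers":1},{"delta_rot":[0,0,0],"xyz":[0,-0.0013,0],"fingers":1},{"delta_rot":[0,0,0],"xyz":[0,-0.0013,0],"fingers":1},{"delta_rot":[0,0,0],"xyz":[0,-0.0013,0],"fingers":1},{"delta_rot":[0,0,0],"xyz":[0,-0.0013,0],"fingers":1},{"delta_rot":[0,0,0],"xyz":[0,-0.0013,0],"fingers":1},{"delta_rot":[0,0,0],"xyz":[0,-0.0013,0],"fingers":1}]'; python3 -c "
from h import *
print(job.hand_in())"
```

```text
t: 15.8
eef_pos: [0.5469, 0.2448, 0.0681]
tool_rot: [0.0, 0.634, 0.773, -0.0]
contact_force: [-0.1, 1.0, 0.2]
gripper_width: 0.346
grasp_force: 29.7
the job is handed in; nothing more can be done
None
```

The shutter is drawn back to its open stop, and the blue-stoppered cuvette is held still by its frosted walls, upright in the beam to within about 2 mm by my camera estimates; the job was handed in at 15.8 s.

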